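# Fold open the yellow bifold door of a parts cupboard

## Task

Two small parts cupboards stand in the open drawers. Open the one with the yellow bifold door: pull the door by its upright handle so that both panels fold together along the track to the end of their travel, then let go and leave it open. Leave the blue cupboard shut.

Things in the scene. Friction and masses are not known exactly. Their poses are not given: they have to be found in the camera images.
- yellow_cupboard: Fixed grey cupboard with the yellow bifold door, 100 deep x 216 wide x 170 high. Origin: centre of its underside, on the drawer floor; -x out of the door side, roughly to the robot, z up. Rear panel's upright hinge line: x=-43, y=98 mm. Two panels 98 wide, 11 thick, 14 to 155 mm high, hinged at their inner faces; the lead panel's free end runs in a track along x=-43 from y=-98 towards +98.
- yellow_cupboard_handle: Upright steel bar, 12 mm thick, on the yellow door's lead panel (right-hand one from the robot), 18 mm from the fold. Origin: bar axis, 20 mm below its top, 148 above the floor; bar free for 34 mm below that, then brackets. 30 mm clear gap to the panel's face. Axes as the cupboard's when shut, turning with the lead panel (anticlockwise from above). The round bar can turn between fingers.
- yellow_cupboard_rear (a joint): Rear (left-hand) panel of the yellow door: 0 rad shut (as it starts), 1.4 at the stop; the lead panel turns equally the other way. At angle t the handle is at x=-43-80 sin t-47 cos t, y=98-116 cos t-47 sin t mm in the cupboard's frame: it comes out, then across to +y; the fold is at x=-43-98 sin t, y=98-98 cos t. Drag about 1 N at the handle; no spring or catch, stays where left.
- blue_cupboard_rear (a joint): The same angle for the blue door of the other cupboard, same shape and size, which stands in the other drawer: 0 rad shut (as it starts).

How it is judged (in metres and radians):
On the way:
1. the door is being drawn open by its handle (contact force between the fingers and yellow_cupboard_handle above 0.3 N and value of joint yellow_cupboard_rear above 0.25 rad), for 0.1 s.
At the end, for the whole second after the job is handed in: The yellow door's rear panel stands more than 1.2 rad open (the stop is at 1.4 rad) and at rest, and the blue door is still shut to within 0.1 rad (value of joint yellow_cupboard_rear above 1.2 rad and velocity of joint yellow_cupboard_rear between -0.05 and 0.05 rad/s and value of joint blue_cupboard_rear below 0.1 rad); the robot touches nothing.
It fails at once if the blue door is opened (value of joint blue_cupboard_rear above 0.15 rad).
It also fails if it takes over 32 s, if anything falls off the work surface, if the arm or the gripper's body presses on something with over 40 N, if the wrist force passes 120 N, or if a joint passes its speed limit or range.

## Robot

A 6-joint arm with a two-finger parallel gripper is mounted at the origin on a cart in front of the work surface, level with it; the furniture and walls round the work are solid. World frame = base frame: x ahead of the robot, y to its left, z up, the work surface at z = 0. Lengths are in mm, angles in rad, forces in N, time in s.
With the tool pointing down it reaches from about 300 to 775 mm from the base axis. Payload 14.6 kg.
Tool frame: the origin (TCP) lies midway between the tips of the shut fingers; the grasp point (between the pads) lies 19 mm behind it; z points along the fingers, y is the direction in which the jaws open and shut (so a half turn about z gives the same grasp; the last joint's range is limited). The gripper opens to 94 mm and grips with 3 to 60 N. Pads are 16 mm wide; open, the fingers measure 119 mm over their backs; the gripper's body (75 mm by 177 mm) begins 78 mm behind the grasp point.
Start: joints at [-1.368, 0.3, 1.521, -0, 1.321, -0.067], TCP at [146.589, -530.095, 174.946] pointing down, gripper open.
Joint ranges: [-3.03, 3.03], [-0.79, 2.21], [0.23, 2.52], [-1.04, 4.18], [0, 3.07], [-2.55, 2.55]. Speed limits (rad/s): [2.22, 2.22, 2.57, 3.14, 3.14, 3.14].

## Interface

Orientations are given as [roll, pitch, yaw] about the fixed x, y, z axes, in that order (R = Rz(yaw) Ry(pitch) Rx(roll)).
In Python, from cell import manip gives the robot as it stands.
- The arm moves only by the tool play_rows, never from a script. Its argument "commands" is a list of rows, each an object of numbers: "x", "y", "z": the shift along the tool's x, y, z in m; "wx", "wy", "wz": the turn, a rotation vector about the tool's x, y, z in degrees; "grip": the opening, from 0 (shut) to 1 (fully open). In form: [{"x": .., "y": .., "z": .., "wx": .., "wy": .., "wz": .., "grip": ..}, ...]. A call has 1 to 20 rows; each row shifts and turns the commanded pose from where the row before left it, along the tool's axes as they then stand; what a row does not reach is not made up. A row lasts 1/8 s, in which the tool goes at most 62.5 mm and 10.7 degrees, less where a joint would pass 70% of its speed; a pose out of reach is approached as far as the arm can. A call is refused whole if a number of a shift passes 0.0625 or a number of a turn 10.7, either way. A call with a gripper value outside its range is refused whole. The fingers move at their own pace and stop on an object; "squeeze" is the grip in N (left out, the last holds). Time passes only in rows, so rows that do not move let the fingers close. It gives the time, the measured TCP pose, the force and the opening at its end, in the units of the state.
- manip.read_state(): the state, without advancing time (a new reading comes with each control period).
- manip.camera(name): name is "scene" or "top"; returns (picture, depth): 480x640x3 uint8, red, green, blue; 480x640 float32, mm along the optical axis (not along the pixel's ray), 0 where there is no reading.
- manip.camera_info(name): a dict with "intrinsics" (3x3 intrinsics, pixels), "k1" (the pictures are not rectified: a ray, as slopes to the right and down, at radius r is drawn at 1 + k1 r^2 times it, then the intrinsics apply), "camera_from_world" (4x4, takes a point from world to camera coordinates). Camera axes: x right, y up, looking along -z (the intrinsics and any distortion apply to the point x, -y, -z); pixel columns grow to the right and rows downward; lengths in mm; the calibration is good to about 2 mm. A picture is of the moment at which its call begins. camera_info takes no time and is no camera call.
- manip.sign_off(): hands the job in, once; it reports no verdict.
The state is a dict: "clock": time; "joints": joint angles; "qd": joint speeds; "effort": joint torques, N m; "eef_pos": TCP position; "eef_rot": TCP orientation; "wrist_force": force on the tool from outside, world axes, zero at the start; "moment": the same for the moment, N m; "finger_gap": finger opening in mm.
Only numpy, scipy, OpenCV 4.12 (cv2) and the standard library are available. Lean on these libraries where they do the work, as an engineer would, in place of code of your own. Each camera call takes 0.05 s, during which the arm holds its last target.

## Working session

There is one attempt and no reset: what is moved stays moved. The work goes in short steps, Python scripts to look and compute and a tool call to move; the robot and the scene stay as the last step left them, time stands still between calls to the robot, and variables do not carry over. Pictures are saved under pics/ and viewed, and the job is handed in when it is done.

Besides the shell and the picture viewer there is one more tool, called after "Request:" in YAML: its name, and indented under it one key for each argument. play_rows: Moves the arm, as the interface text tells. Its arguments: {"type":"object","properties":{"commands":{"type":"array"},"squeeze":{"type":"number"}},"required":["commands"]}

```bash
ls; mkdir -p pics
python3 - <<'E'
from cell import manip
import cv2,numpy as np
print(manip.read_state())
for n in("scene","top"):
    p,d=manip.camera(n); cv2.imwrite(f"pics/{n}0.png",p[:,:,::-1]); np.save(f"{n}0.npy",d); print(manip.camera_info(n))
E
```

```text
pics
{'clock': 0.0, 'joints': array([-1.36757483e+00,  3.00421894e-01,  1.52160071e+00, -3.12256440e-05,
        1.32071687e+00, -6.65757848e-02]), 'qd': array([-7.53476013e-04,  4.78913268e-04, -1.41273954e-04, -4.63702072e-04,
       -1.29140728e-03,  8.37327072e-05]), 'effort': array([-1.79866092e-04, -5.31812167e+01, -3.52737522e+01,  7.08525768e-02,
        2.44601921e-02, -1.08668087e-04]), 'eef_pos': array([ 146.53319675, -529.79841306,  174.40504441]), 'eef_rot': array([-3.14044636e+00, -4.61160139e-05,  2.69805003e-01]), 'wrist_force': array([ 0.31834145, -0.40222757,  0.29623537]), 'moment': array([ 0.01440544, -0.00172548, -0.00824036]), 'finger_gap': 93.86320343734212}
{'intrinsics': array([[609.15225557,   0.        , 321.83231898],
       [  0.        , 609.15225557, 232.195848  ],
       [  0.        ,   0.        ,   1.        ]]), 'k1': -0.0496253550822413, 'camera_from_world': array([[ 6.86625247e-01, -7.27009760e-01, -1.60593344e-03,
        -3.36932855e+02],
       [ 3.82077875e-01,  3.58972851e-01,  8.51560327e-01,
        -3.33495645e+02],
       [-6.18516182e-01, -5.85316412e-01,  5.24254166e-01,
        -1.27163618e+03],
       [ 0.00000000e+00,  0.00000000e+00,  0.00000000e+00,
         1.00000000e+00]])}
{'intrinsics': array([[541.53993725,   0.        , 313.94997689],
       [  0.        , 541.53993725, 231.33895319],
       [  0.        ,   0.        ,   1.        ]]), 'k1': -0.11775567815419313, 'camera_from_world': array([[ 2.50442132e-02, -9.99611057e-01, -1.22687694e-02,
         2.18612437e+01],
       [ 8.02559539e-01,  1.27869224e-02,  5.96434976e-01,
        -5.30953183e+02],
       [-5.96046117e-01, -2.47836626e-02,  8.02567627e-01,
        -1.13030870e+03],
       [ 0.00000000e+00,  0.00000000e+00,  0.00000000e+00,
         1.00000000e+00]])}
```

View pics/scene0.png

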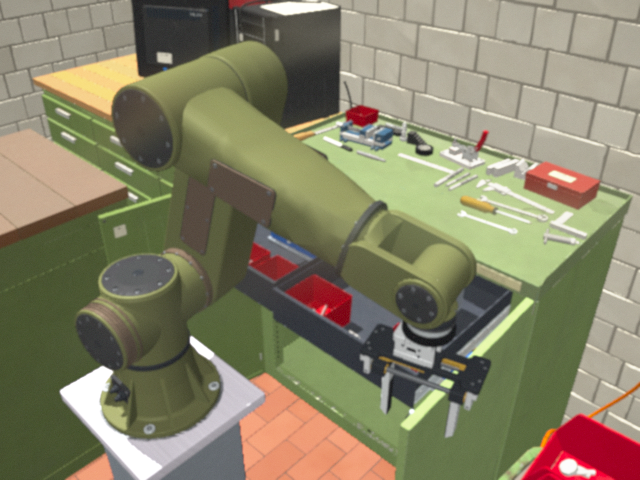

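View pics/top0.png

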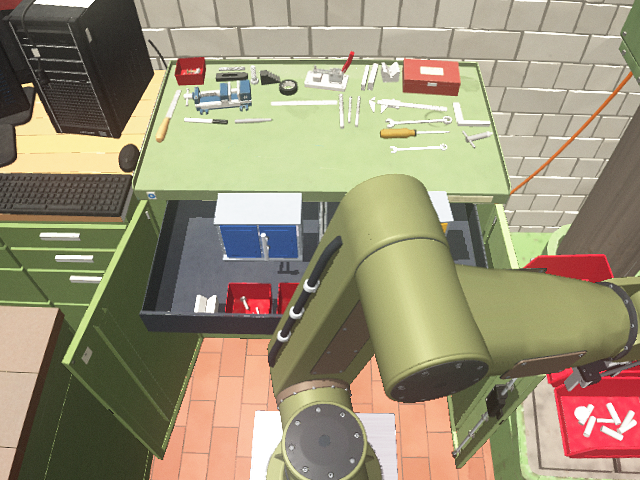

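```bash
cat > h.py <<'E'
import numpy as np,cv2
from cell import manip
def cloud(n,d):
    i=manip.camera_info(n);K=i['intrinsics'];k1=i['k1'];T=i['camera_from_world']
    v,u=np.mgrid[0:480,0:640]
    p=cv2.undistortPoints(np.stack([u,v],-1).reshape(-1,1,2).astype(float),K,np.array([k1,0,0,0,0.])).reshape(480,640,2)
    c=np.stack([p[...,0]*d,-p[...,1]*d,-d],-1)
    w=(c-T[:3,3])@T[:3,:3]
    w[d==0]=np.nan
    return w
def project(n,P):
    i=manip.camera_info(n);K=i['intrinsics'];T=i['camera_from_world']
    c=np.atleast_2d(P)@T[:3,:3].T+T[:3,3]
    x=c[:,:2]/-c[:,2:]; x[:,1]*=-1
    r=(x**2).sum(1,keepdims=True); x=x*(1+i['k1']*r)
    return x*K[0,0]+K[:2,2]
E
python3 - <<'E'
from h import *
for n in("scene","top"):
    T=manip.camera_info(n)['camera_from_world']; print(n,-T[:3,:3].T@T[:3,3])
    w=cloud(n,np.load(n+"0.npy"))
    pts=[(470,385),(425,395),(525,310),(405,440),(590,430),(300,180)] if n=="scene" else [(440,205),(445,228),(465,240),(470,215),(500,400),(580,240),(600,420),(240,200),(265,240),(525,250),(460,455),(620,200),(575,370),(320,190),(160,300)]
    for u,v in pts: print(u,v,w[v,u].round())
p=cv2.imread("pics/top0.png")[170:290,380:560]; cv2.imwrite("pics/c0.png",cv2.resize(p,None,fx=4.4,fy=4.4))
E
```

```text
scene [-427.75964023 -869.54711527  950.11113124]
470 385 [ 138. -610.  344.]
425 395 [ 998.  -47. -748.]
525 310 [ 648. -473.   97.]
405 440 [ 195. -482.   75.]
590 430 [ 661. -676. -148.]
300 180 [  75. -354.  588.]
top [-2.48142068e+02  6.28808565e-01  1.22409643e+03]
440 205 [ 623. -283.  169.]
445 228 [ 573. -295.  139.]
465 240 [ 637. -385.    0.]
470 215 [ 704. -403.   29.]
500 400 [ 225. -451. -132.]
580 240 [ 756. -812. -156.]
600 420 [ 200. -763. -239.]
240 200 [632. 224. 169.]
265 240 [522. 153. 149.]
525 250 [1009. -811. -579.]
460 455 [ 220. -463. -677.]
620 200 [ 724. -831.   83.]
575 370 [ 124. -451.  312.]
320 190 [685.  21. 150.]
160 300 [430. 434.   2.]
```

View pics/c0.png

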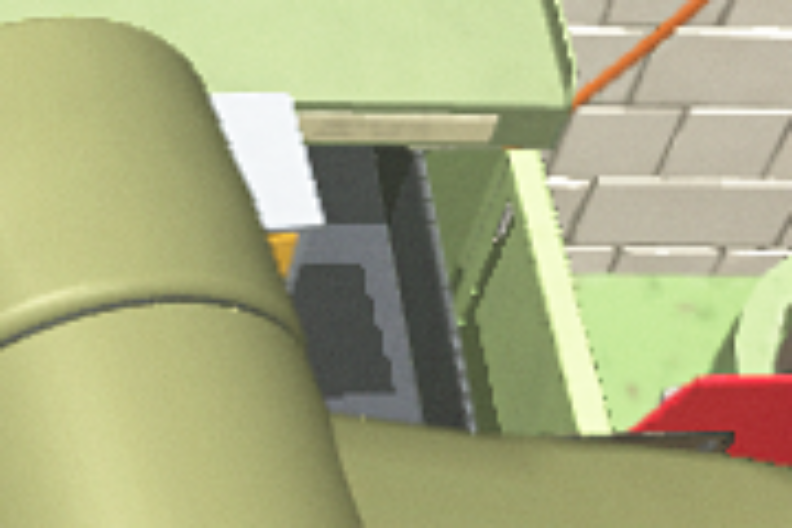

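Request:
play_rows:
  commands:
    - {"x": -0.048, "y": -0.013, "z": -0.01}
    - {"x": -0.048, "y": -0.013, "z": -0.01}
    - {"x": -0.048, "y": -0.013, "z": -0.01}
    - {"x": -0.048, "y": -0.013, "z": -0.01}
    - {"x": -0.048, "y": -0.013, "z": -0.01}
    - {"x": -0.048, "y": -0.013, "z": -0.01}
    - {"x": -0.048, "y": -0.013, "z": -0.01}

```text
$.commands[0]: bad value
```

Run:
```python
from h import *
s=manip.read_state();print(s['clock'],s['joints'],s['eef_pos'],s['eef_rot'])
for n in("scene","top"):
    p,d=manip.camera(n); cv2.imwrite(f"pics/{n}1.png",p[:,:,::-1]); np.save(f"{n}1.npy",d)
p=cv2.imread("pics/top1.png")[170:320,330:530]; cv2.imwrite("pics/c1.png",cv2.resize(p,None,fx=4,fy=4))
```

```text
0.1 [-1.36763151e+00  3.00407148e-01  1.52150609e+00  2.34407232e-05
  1.32068567e+00 -6.66237299e-02] [ 146.52945179 -529.85526865  174.45314554] [-3.14059015e+00 -8.96453857e-05  2.69782687e-01]
```

View pics/c1.png

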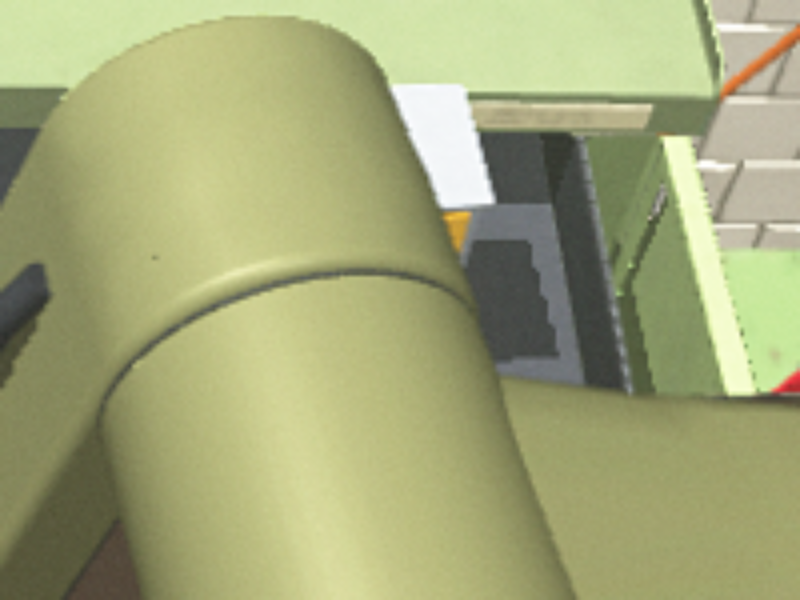

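View pics/scene1.png

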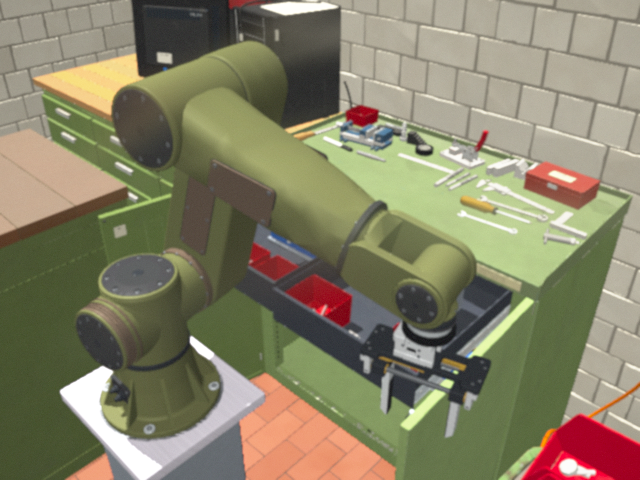

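The call was refused, so nothing moved. I'll try again with every key filled in.

Request:
play_rows:
  commands:
    - {"x": -0.048, "y": -0.013, "z": -0.01, "wx": 0, "wy": 0, "wz": 0, "grip": 1}
    - {"x": -0.048, "y": -0.013, "z": -0.01, "wx": 0, "wy": 0, "wz": 0, "grip": 1}
    - {"x": -0.048, "y": -0.013, "z": -0.01, "wx": 0, "wy": 0, "wz": 0, "grip": 1}
    - {"x": -0.048, "y": -0.013, "z": -0.01, "wx": 0, "wy": 0, "wz": 0, "grip": 1}
    - {"x": -0.048, "y": -0.013, "z": -0.01, "wx": 0, "wy": 0, "wz": 0, "grip": 1}
    - {"x": -0.048, "y": -0.013, "z": -0.01, "wx": 0, "wy": 0, "wz": 0, "grip": 1}
    - {"x": -0.048, "y": -0.013, "z": -0.01, "wx": 0, "wy": 0, "wz": 0, "grip": 1}

```text
clock: 1.08
eef_pos: [-203.1, -531.7, 245.2]
eef_rot: [-3.142, -0.0, 0.27]
wrist_force: [0.1, -0.7, -0.3]
finger_gap: 93.9
```

Run:
```python
from h import *
s=manip.read_state();print(s['clock'],s['joints'],s['eef_pos'],s['eef_rot'])
for n in("scene","top"):
    p,d=manip.camera(n); cv2.imwrite(f"pics/{n}2.png",p[:,:,::-1]); np.save(f"{n}2.npy",d)
p=cv2.imread("pics/top2.png")[170:320,330:530]; cv2.imwrite("pics/c2.png",cv2.resize(p,None,fx=4,fy=4))
```

```text
1.075 [-2.00009885e+00  3.01159668e-01  1.35742424e+00  4.99907317e-05
  1.48314962e+00 -6.99082058e-01] [-203.12087121 -531.67804287  245.1960931 ] [-3.14151688e+00 -1.28767180e-04  2.69775148e-01]
```

View pics/c2.png

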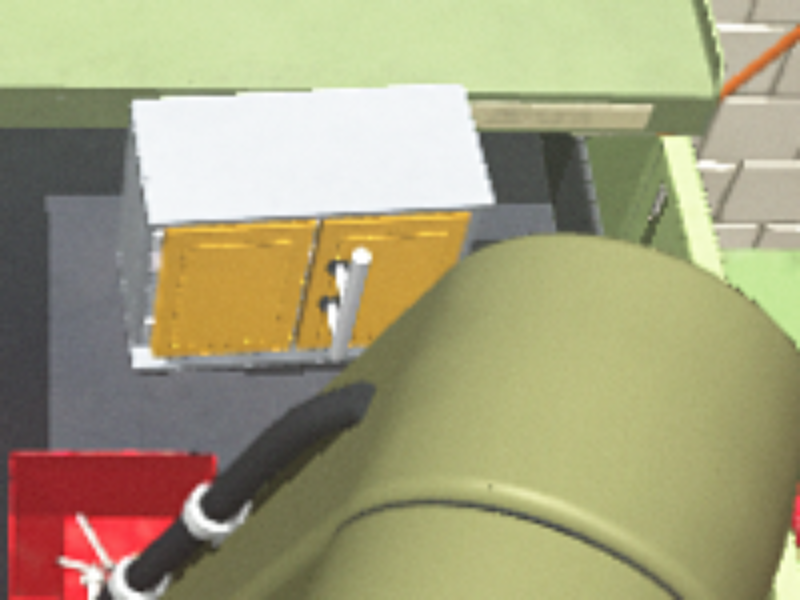

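View pics/scene2.png

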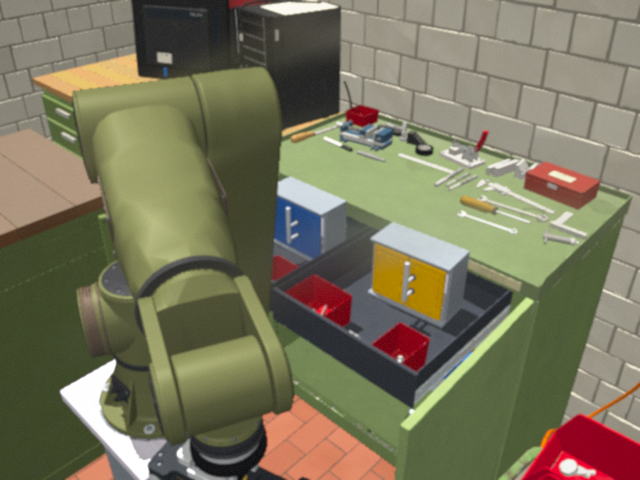

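View pics/top2.png

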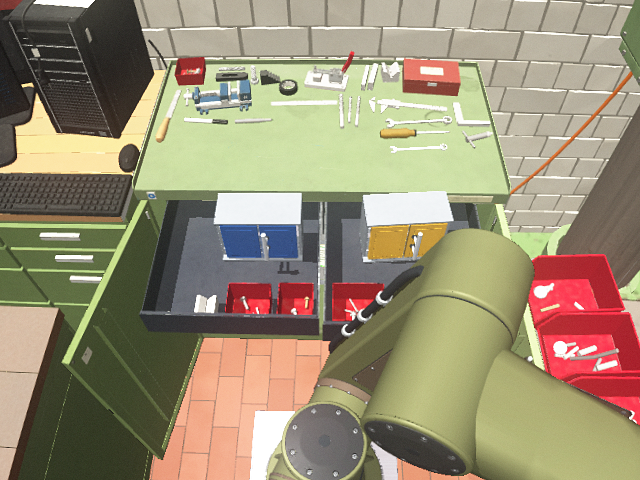

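The yellow cupboard stands clear in both views. In the top view its roof corners are near (363,195), (446,191), (453,221) and (367,225), and the bar's top is near (420,234). In the scene view the bar's top is near (407,264). Next I'll measure these by masks and rays.

```bash
cat >> h.py <<'E'
def ray(n,uv,z):
    i=manip.camera_info(n);K=i['intrinsics'];T=i['camera_from_world']
    p=cv2.undistortPoints(np.array(uv,float).reshape(-1,1,2),K,np.array([i['k1'],0,0,0,0.])).reshape(-1,2)
    D=np.c_[p[:,0],-p[:,1],-np.ones(len(p))]@T[:3,:3]; C=-T[:3,:3].T@T[:3,3]
    return C+D*((z-C[2])/D[:,2])[:,None]
E
python3 - <<'E'
from h import *
for n in("top","scene"):
    p=cv2.imread(f"pics/{n}2.png"); w=cloud(n,np.load(n+"2.npy"))
    m=((abs(w[...,2]-170)<6)&(w[...,0]>500)&(w[...,0]<760)&(w[...,1]<-50)&(w[...,1]>-360)).astype(np.uint8)
    m=cv2.morphologyEx(m,cv2.MORPH_OPEN,np.ones((3,3)))
    nn,l,st,_=cv2.connectedComponentsWithStats(m); k=1+st[1:,4].argmax(); c=(l==k).astype(np.uint8)
    ct=max(cv2.findContours(c,cv2.RETR_EXTERNAL,cv2.CHAIN_APPROX_NONE)[0],key=len)
    pts=ray(n,ct[:,0,:],170)[:,:2].astype(np.float32)
    r=cv2.minAreaRect(pts); print(n,st[k],"rect",r, np.round(cv2.boxPoints(r)))
    print("z med",np.nanmedian(w[c>0][:,2]))
    # handle: points with z 120-172 near front
    hsv=cv2.cvtColor(p,cv2.COLOR_BGR2HSV)
    b=(hsv[...,1]<60)&(hsv[...,2]>120)&(w[...,2]>110)&(w[...,2]<175)&(w[...,0]<575)&(w[...,0]>450)&(w[...,1]<-100)&(w[...,1]>-330)
    q=w[b]; 
    v,u=np.where(b); print(n,len(q)); 
    for a in np.c_[u,v,q.round()][:60:2]: print(a.astype(int),end=' ')
    print()
print(ray("top",[(420.2,234)],168),ray("scene",[(407,264)],168))
p=cv2.imread("pics/scene2.png")[215:335,350:490]; cv2.imwrite("pics/s2.png",cv2.resize(p,None,fx=5,fy=5,interpolation=cv2.INTER_CUBIC))
p=cv2.imread("pics/top2.png")[180:270,355:465]; cv2.imwrite("pics/t2.png",cv2.resize(p,None,fx=6,fy=6,interpolation=cv2.INTER_CUBIC))
E
```

```text
top [ 363  191   90   36 2681] rect ((612.1006469726562, -197.63702392578125), (103.22530364990234, 216.55874633789062), 4.821662902832031) [[ 552.  -94.]
 [ 570. -310.]
 [ 673. -301.]
 [ 654.  -85.]]
z med 169.9750125707299
top 486
[ 371  219  573 -106  172] [ 377  219  573 -121  173] [ 382  219  575 -134  171] [ 385  219  575 -141  171] [ 389  219  574 -151  172] [ 392  219  575 -158  171] [ 397  219  574 -170  173] [ 409  219  575 -200  172] [ 369  220  572 -102  170] [ 371  220  569 -106  173] [ 373  220  575 -112  166] [ 375  220  573 -116  169] [ 377  220  571 -121  171] [ 379  220  573 -126  169] [ 381  220  571 -131  171] [ 383  220  571 -136  172] [ 385  220  570 -141  173] [ 387  220  573 -146  169] [ 389  220  571 -151  171] [ 391  220  571 -155  172] [ 393  220  571 -161  172] [ 395  220  572 -165  172] [ 397  220  574 -171  169] [ 399  220  571 -175  173] [ 401  220  572 -180  171] [ 404  220  574 -188  169] [ 406  220  574 -193  168] [ 410  220  572 -203  172] [ 412  220  574 -208  169] [ 415  220  575 -216  168] 
scene [ 371  223   97   48 2100] rect ((606.254455566406
[... 383 characters left out ...]
58 -109  171] [ 376  238  565 -110  168] [ 378  238  569 -113  168] [ 380  238  570 -118  170] [ 382  238  573 -122  170] [ 371  239  551 -106  170] [ 373  239  554 -110  170] [ 375  239  559 -111  169] [ 377  239  562 -115  169] [ 379  239  567 -118  168] [ 381  239  569 -122  168] [ 383  239  574 -124  167] [ 371  240  555 -103  164] [ 373  240  555 -109  167] [ 375  240  561 -110  164] [ 377  240  563 -115  166] [ 379  240  563 -121  168] [ 381  240  567 -124  168] [ 383  240  569 -128  168] [ 385  240  571 -133  170] [ 374  241  552 -114  167] [ 376  241  555 -118  168] [ 378  241  557 -122  168] 
[[ 532.26123071 -224.60172623  168.        ]] [[ 527.083057   -230.65680269  168.        ]]
```

View pics/s2.png

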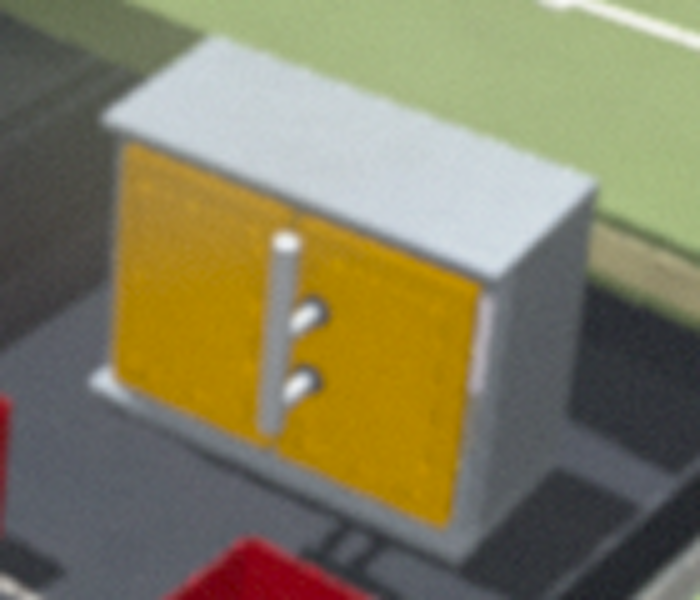

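View pics/t2.png

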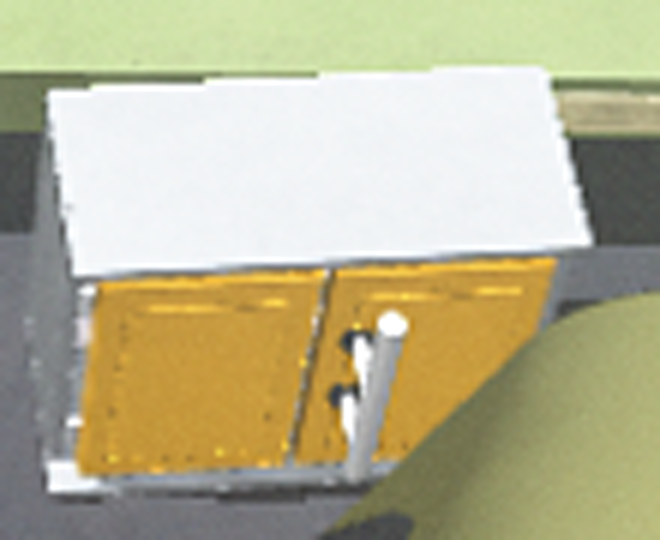

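Run:
```python
from h import *
for n in("top","scene"):
    p=cv2.imread(f"pics/{n}2.png"); w=cloud(n,np.load(n+"2.npy"))
    hsv=cv2.cvtColor(p,cv2.COLOR_BGR2HSV)
    m=((hsv[...,0]>15)&(hsv[...,0]<30)&(hsv[...,1]>180)&(w[...,0]>480)&(w[...,0]<620)&(w[...,1]<-80)&(w[...,1]>-340)&(w[...,2]>20)&(w[...,2]<152)).astype(np.uint8)
    m=cv2.erode(m,np.ones((3,3)))>0
    q=w[m]; A=np.c_[q[:,1],q[:,2],np.ones(len(q))]
    for _ in range(4):
        c,*_=np.linalg.lstsq(A,q[:,0],rcond=None); r=q[:,0]-A@c; k=abs(r)<2.5*r.std(); A=A[k]; q=q[k]
    print(n,len(q),"x=a y+b z+c",c,"std",r.std(),"yaw deg",np.degrees(np.arctan(-c[0])),"face x at y=-225,z=148",c@[-225,148,1])
    face=c
    f=w[...,0]-(w[...,1]*c[0]+w[...,2]*c[1]+c[2])
    b=(f<-25)&(f>-50)&(w[...,2]>20)&(w[...,2]<172)&(w[...,1]<-180)&(w[...,1]>-270)
    v,u=np.where(b)
    for vv in sorted(set(v))[::3]:
        s=b[vv]; print(vv,np.where(s)[0][[0,-1]],np.nanmedian(w[vv][s],0).round(1))
    print('hinge',)
# lower bar end etc
```

```text
top 0 x=a y+b z+c [0. 0. 0.] std nan yaw deg -0.0 face x at y=-225,z=148 0.0
hinge
scene 2064 x=a y+b z+c [-8.96484752e-02 -1.62878480e-03  5.46121074e+02] std 2.16298457597828 yaw deg 5.122784876629239 face x at y=-225,z=148 566.0509205850194
262 [406 406] [ 532.7 -223.7  167.4]
265 [404 409] [ 530.1 -228.2  161.6]
268 [404 408] [ 527.8 -227.7  155. ]
271 [404 408] [ 529.3 -230.4  146.2]
274 [404 408] [ 529.7 -229.2  137.5]
277 [403 408] [ 529.3 -228.5  128.9]
280 [403 407] [ 528.5 -227.3  119.9]
283 [403 407] [ 528.  -230.3  114. ]
286 [403 407] [ 529.4 -228.4  104.5]
289 [402 407] [ 527.7 -228.5   95.1]
292 [402 406] [ 529.8 -227.3   85.6]
295 [402 406] [ 528.7 -229.3   78.9]
298 [402 406] [ 528.5 -230.7   68.7]
301 [402 405] [ 526.  -229.9   61.8]
hinge
  ret = _var(a, axis=axis, dtype=dtype, out=out, ddof=ddof,
  arrmean = um.true_divide(arrmean, div, out=arrmean,
  ret = ret.dtype.type(ret / rcount)
```

The bar measures about (531, -226). The top ray gives (532, -225) and the scene depth gives (529, -229) at the surface, so about (532, -226) on the axis. The panel face is at x=566, minus 36 gives 530. Yaw is about 5°. I'll move to hover above it.

Request:
play_rows:
  commands:
    - {"x": 0, "y": 0, "z": 0, "wx": 0, "wy": 0, "wz": 10.5, "grip": 1}
    - {"x": 0.0474, "y": -0.0151, "z": 0, "wx": 0, "wy": 0, "wz": 0, "grip": 1}
    - {"x": 0.0474, "y": -0.0151, "z": 0, "wx": 0, "wy": 0, "wz": 0, "grip": 1}
    - {"x": 0.0474, "y": -0.0151, "z": 0, "wx": 0, "wy": 0, "wz": 0, "grip": 1}
    - {"x": 0.0474, "y": -0.0151, "z": 0, "wx": 0, "wy": 0, "wz": 0, "grip": 1}
    - {"x": 0.0474, "y": -0.0151, "z": 0, "wx": 0, "wy": 0, "wz": 0, "grip": 1}
    - {"x": 0.0474, "y": -0.0151, "z": 0, "wx": 0, "wy": 0, "wz": 0, "grip": 1}
    - {"x": 0.0474, "y": -0.0151, "z": 0, "wx": 0, "wy": 0, "wz": 0, "grip": 1}
    - {"x": 0.0474, "y": -0.0151, "z": 0, "wx": 0, "wy": 0, "wz": 0, "grip": 1}
    - {"x": 0.0474, "y": -0.0151, "z": 0, "wx": 0, "wy": 0, "wz": 0, "grip": 1}
    - {"x": 0.0474, "y": -0.0151, "z": 0, "wx": 0, "wy": 0, "wz": 0, "grip": 1}
    - {"x": 0.0474, "y": -0.0151, "z": 0, "wx": 0, "wy": 0, "wz": 0, "grip": 1}
    - {"x": 0.0474, "y": -0.0151, "z": 0, "wx": 0, "wy": 0, "wz": 0, "grip": 1}
    - {"x": 0.0474, "y": -0.0151, "z": 0, "wx": 0, "wy": 0, "wz": 0, "grip": 1}
    - {"x": 0.0474, "y": -0.0151, "z": 0, "wx": 0, "wy": 0, "wz": 0, "grip": 1}
    - {"x": 0.0474, "y": -0.0151, "z": 0, "wx": 0, "wy": 0, "wz": 0, "grip": 1}
    - {"x": 0.0474, "y": -0.0151, "z": 0, "wx": 0, "wy": 0, "wz": 0, "grip": 1}
    - {"x": 0, "y": 0, "z": 0, "wx": 0, "wy": 0, "wz": 0, "grip": 1}

```text
clock: 3.42
eef_pos: [534.9, -223.4, 243.6]
eef_rot: [-3.14, 0.001, 0.09]
wrist_force: [-0.9, -0.1, 0.2]
finger_gap: 93.8
```

Run:
```python
from h import *
s=manip.read_state();print(s['clock'],s['joints'].round(3),s['eef_pos'],s['eef_rot'],s['wrist_force'])
p,d=manip.camera("scene"); cv2.imwrite("pics/scene3.png",p[:,:,::-1]); np.save("scene3.npy",d)
p=cv2.imread("pics/scene3.png")[150:330,320:560]; cv2.imwrite("pics/s3.png",cv2.resize(p,None,fx=3.3,fy=3.3,interpolation=cv2.INTER_CUBIC))
print(project("scene",[s['eef_pos']]))
```

```text
3.425 [-0.459  0.328  1.326  0.     1.489  1.022] [ 534.93616281 -223.42823087  243.57876844] [-3.14031194e+00  1.46810767e-03  8.99206108e-02] [-0.87206404 -0.09218923  0.21098713]
[[408.94980636 233.05204272]]
```

View pics/s3.png

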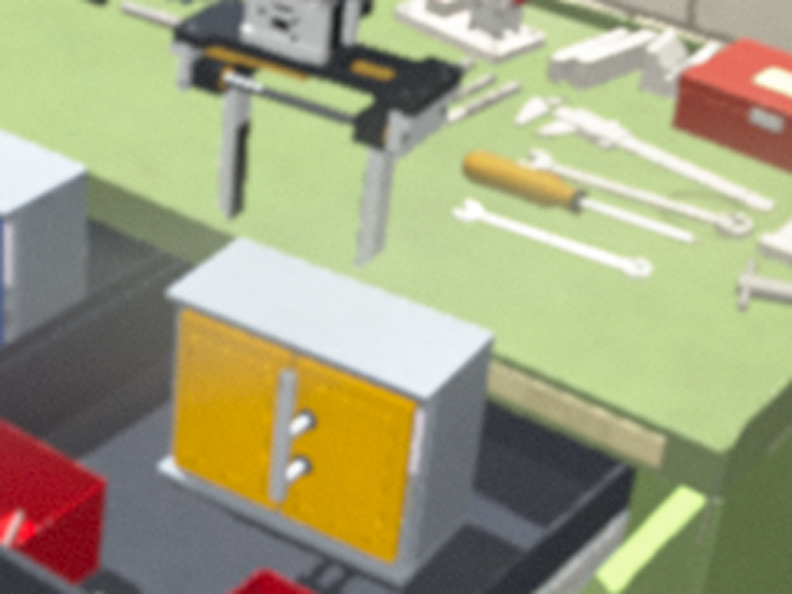

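The finger tips appear at about crop (231,215) and (369,261). Their midpoint is roughly 11 px above the projected TCP, so I'll check the tip heights by depth.

Run:
```python
from h import *
w=cloud("scene",np.load("scene3.npy"))
b=(w[...,0]>480)&(w[...,0]<590)&(w[...,1]>-330)&(w[...,1]<-130)&(w[...,2]>200)
v,u=np.where(b)
for vv in range(v.min(),v.max()+1,4):
    s=np.where(b[vv])[0]
    if len(s): print(vv,s[0],s[-1],w[vv,s[0]].round(),w[vv,s[-1]].round(),w[vv,s[len(s)//2]].round())
print(project("scene",[[535,-170,243],[535,-276,243],[535,-170,262],[535,-276,262]]))
```

```text
75 403 414 [ 548. -169.  584.] [ 569. -181.  582.] [ 556. -178.  584.]
79 381 422 [ 492. -158.  586.] [ 576. -196.  575.] [ 532. -179.  581.]
83 385 425 [ 500. -162.  577.] [ 549. -222.  579.] [ 533. -186.  575.]
87 390 432 [ 511. -166.  567.] [ 543. -243.  577.] [ 519. -211.  576.]
91 394 442 [ 520. -170.  558.] [ 530. -274.  580.] [ 489. -254.  585.]
95 419 448 [ 480. -257.  580.] [ 532. -286.  575.] [ 504. -273.  578.]
99 421 451 [ 482. -261.  573.] [ 543. -287.  564.] [ 505. -278.  571.]
103 419 452 [ 481. -257.  565.] [ 544. -289.  556.] [ 509. -276.  562.]
107 418 452 [ 481. -256.  557.] [ 547. -289.  548.] [ 505. -278.  556.]
111 422 452 [ 482. -265.  551.] [ 545. -291.  541.] [ 506. -282.  549.]
115 420 450 [ 480. -263.  543.] [ 545. -288.  532.] [ 508. -277.  539.]
119 419 449 [ 482. -260.  534.] [ 544. -287.  524.] [ 507. -277.  532.]
123 417 446 [ 482. -256.  525.] [ 535. -287.  518.] [ 502. -276.  525.]
127 418 442 [ 486. -256.  516.] [ 529. -282.  510.] [ 501. -274.  516.]
131 417 435 [ 482. -257.  509.] [ 546. -257.  490.] [ 495. -269.  509.]
135 400 434 [ 523. -190.  4
[... 1189 characters left out ...]
  351.]
203 386 438 [ 517. -169.  306.] [ 541. -285.  340.] [ 529. -273.  340.]
207 386 438 [ 519. -168.  294.] [ 548. -281.  326.] [ 529. -274.  331.]
211 385 437 [ 519. -166.  284.] [ 542. -284.  320.] [ 531. -272.  320.]
215 387 437 [ 519. -172.  276.] [ 549. -281.  307.] [ 531. -277.  313.]
219 428 436 [ 532. -271.  300.] [ 547. -281.  297.] [ 534. -279.  302.]
223 428 436 [ 530. -272.  291.] [ 546. -282.  288.] [ 528. -284.  297.]
227 428 434 [ 527. -275.  284.] [ 539. -282.  282.] [ 528. -282.  286.]
231 427 428 [ 531. -271.  271.] [ 526. -277.  275.] [ 526. -277.  275.]
[[389.8114599  224.75250291]
 [428.63795178 242.02619236]
 [390.29159475 217.4863799 ]
 [429.43862555 234.5526801 ]]
```

Request:
play_rows:
  commands:
    - {"x": -0.004, "y": 0.002, "z": 0, "wx": 0, "wy": 0, "wz": 0, "grip": 0.45}
    - {"x": 0, "y": 0, "z": 0, "wx": 0, "wy": 0, "wz": 0, "grip": 0.45}
    - {"x": 0, "y": 0, "z": 0, "wx": 0, "wy": 0, "wz": 0, "grip": 0.45}
    - {"x": 0, "y": 0, "z": 0, "wx": 0, "wy": 0, "wz": 0, "grip": 0.45}

```text
clock: 3.98
eef_pos: [529.1, -228.3, 245.1]
eef_rot: [3.141, -0.0, 0.086]
wrist_force: [-0.2, 0.1, 0.5]
finger_gap: 57.2
```

Run:
```python
from h import *
s=manip.read_state();print(s['clock'],s['eef_pos'],s['eef_rot'],s['finger_gap'])
p,d=manip.camera("scene"); cv2.imwrite("pics/scene4.png",p[:,:,::-1]); np.save("scene4.npy",d)
p=cv2.imread("pics/scene4.png")[150:330,320:560]; cv2.imwrite("pics/s4.png",cv2.resize(p,None,fx=3.3,fy=3.3,interpolation=cv2.INTER_CUBIC))
w=cloud("scene",d)
b=(w[...,0]>480)&(w[...,0]<590)&(w[...,1]>-330)&(w[...,1]<-130)&(w[...,2]>190)
v,u=np.where(b)
for vv in range(195,v.max()+1,2):
    s=np.where(b[vv])[0]
    if len(s): print(vv,s[0],s[-1],w[vv,s[0]].round(),w[vv,s[-1]].round())
```

```text
3.975 [ 529.1484915  -228.25062951  245.13718904] [ 3.14144466e+00 -2.19651519e-04  8.60877266e-02] 57.16351456688262
195 394 446 [ 517. -189.  333.] [ 528. -309.  373.]
197 394 444 [ 516. -190.  329.] [ 521. -309.  371.]
199 394 441 [ 516. -190.  324.] [ 507. -311.  373.]
201 393 431 [ 516. -188.  318.] [ 536. -270.  341.]
203 393 431 [ 512. -191.  316.] [ 540. -268.  334.]
205 393 431 [ 515. -190.  310.] [ 539. -270.  330.]
207 393 430 [ 514. -191.  306.] [ 538. -268.  326.]
209 393 430 [ 515. -191.  300.] [ 537. -269.  321.]
211 393 430 [ 515. -190.  295.] [ 538. -270.  317.]
213 393 430 [ 516. -190.  289.] [ 542. -267.  309.]
215 393 429 [ 514. -192.  286.] [ 536. -269.  307.]
217 393 429 [ 516. -191.  280.] [ 536. -270.  303.]
219 395 429 [ 513. -199.  279.] [ 540. -268.  295.]
221 421 429 [ 519. -262.  297.] [ 540. -268.  290.]
223 421 428 [ 519. -262.  292.] [ 536. -269.  288.]
225 420 427 [ 525. -257.  282.] [ 534. -268.  283.]
227 420 424 [ 518. -261.  282.] [ 523. -268.  283.]
229 420 421 [ 520. -261.  276.] [ 524. -261.  275.]
```

View pics/s4.png

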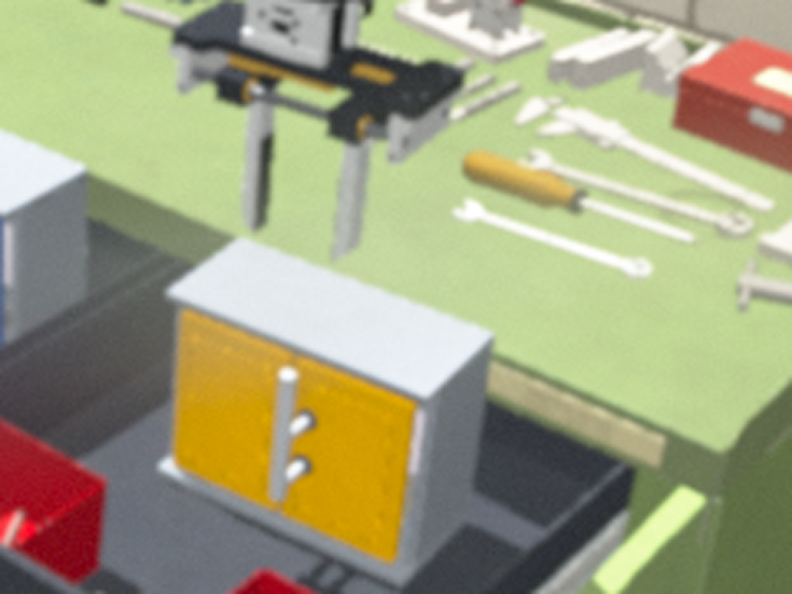

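The tips show about 28 mm above the nominal TCP height at either opening, while x and y agree. I'll descend to TCP z≈112. The bar lies between the pads there under either reading of the tip height.

Request:
play_rows:
  commands:
    - {"x": 0.003, "y": -0.003, "z": 0.02, "wx": 0, "wy": 0, "wz": 0, "grip": 0.45}
    - {"x": 0, "y": 0, "z": 0.02, "wx": 0, "wy": 0, "wz": 0, "grip": 0.45}
    - {"x": 0, "y": 0, "z": 0.02, "wx": 0, "wy": 0, "wz": 0, "grip": 0.45}
    - {"x": 0, "y": 0, "z": 0.02, "wx": 0, "wy": 0, "wz": 0, "grip": 0.45}
    - {"x": 0, "y": 0, "z": 0.018, "wx": 0, "wy": 0, "wz": 0, "grip": 0.45}
    - {"x": 0, "y": 0, "z": 0.018, "wx": 0, "wy": 0, "wz": 0, "grip": 0.45}
    - {"x": 0, "y": 0, "z": 0.017, "wx": 0, "wy": 0, "wz": 0, "grip": 0.45}
    - {"x": 0, "y": 0, "z": 0, "wx": 0, "wy": 0, "wz": 0, "grip": 0.45}

```text
clock: 5.03
eef_pos: [531.5, -224.6, 110.6]
eef_rot: [-3.14, 0.002, 0.086]
wrist_force: [0.6, -0.2, 0.3]
finger_gap: 42.4
```

Run:
```python
from h import *
s=manip.read_state();print(s['clock'],s['eef_pos'],s['eef_rot'],s['finger_gap'],s['wrist_force'])
p,d=manip.camera("scene"); cv2.imwrite("pics/scene5.png",p[:,:,::-1]); np.save("scene5.npy",d)
p=cv2.imread("pics/scene5.png")[150:330,320:560]; cv2.imwrite("pics/s5.png",cv2.resize(p,None,fx=3.3,fy=3.3,interpolation=cv2.INTER_CUBIC))
```

```text
5.025 [ 531.54901396 -224.57230409  110.58769138] [-3.14044463e+00  1.89076655e-03  8.64778348e-02] 42.44662309371103 [ 0.57944677 -0.17205303  0.25824068]
```

View pics/s5.png

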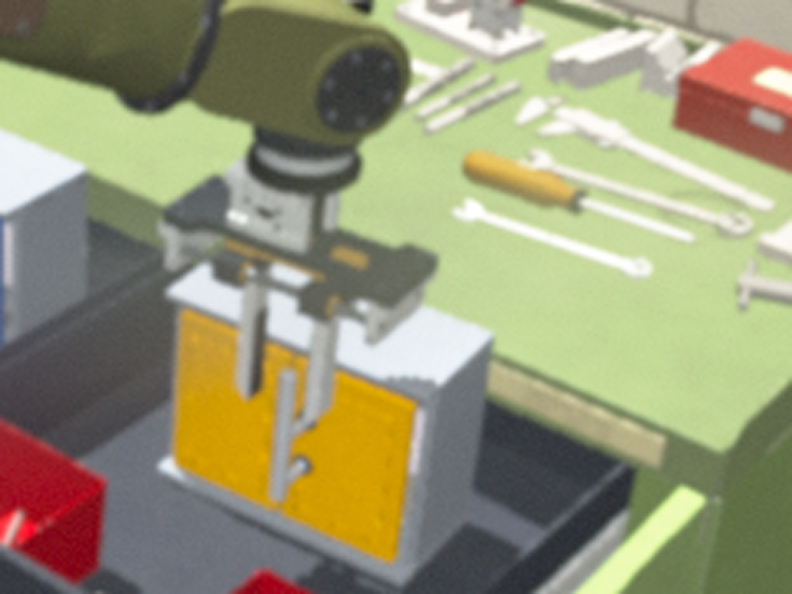

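The fingers (tips at crop (250,395) and (318,422)) straddle the bar (top at (287,372)), overlapping it by about 28 mm. I'll close now.

Request:
play_rows:
  commands:
    - {"x": 0, "y": 0, "z": 0, "wx": 0, "wy": 0, "wz": 0, "grip": 0}
    - {"x": 0, "y": 0, "z": 0, "wx": 0, "wy": 0, "wz": 0, "grip": 0}
    - {"x": 0, "y": 0, "z": 0, "wx": 0, "wy": 0, "wz": 0, "grip": 0}
    - {"x": 0, "y": 0, "z": 0, "wx": 0, "wy": 0, "wz": 0, "grip": 0}
    - {"x": 0, "y": 0, "z": 0, "wx": 0, "wy": 0, "wz": 0, "grip": 0}
  squeeze: 12

```text
clock: 5.7
eef_pos: [532.3, -226.0, 112.3]
eef_rot: [3.139, -0.001, 0.086]
wrist_force: [0.8, -7.0, -0.9]
finger_gap: 11.8
```

Run:
```python
from h import *
s=manip.read_state();print(s['clock'],s['eef_pos'],s['eef_rot'],s['finger_gap'],s['wrist_force'])
yc=.087  # cupboard yaw
def H(t): return np.array([-43-80*np.sin(t)-47*np.cos(t),98-116*np.cos(t)-47*np.sin(t)])
R=lambda a:np.array([[np.cos(a),-np.sin(a)],[np.sin(a),np.cos(a)]])
ts=np.linspace(0,1.38,16)
pos=(H(0)*0); P=[R(yc)@H(t) for t in ts]
for k in range(15):
    yaw=yc+ts[k]; d=P[k+1]-P[k]
    dt=np.degrees(ts[k+1]-ts[k])
    xt=np.array([np.cos(yaw),np.sin(yaw)]); yt=np.array([np.sin(yaw),-np.cos(yaw)])
    print(k,round(ts[k+1],3),"x %.1f y %.1f wz %.2f"%(d@xt,d@yt,-dt), (P[k+1]-P[0]).round(1))
```

```text
5.7 [ 532.30703604 -226.02466844  112.30922054] [ 3.13935363e+00 -9.00516505e-04  8.60857033e-02] 11.837974317648468 [ 0.78535469 -7.0222534  -0.94273678]
0 0.092 x -7.2 y 3.8 wz -5.27 [-6.8 -4.4]
1 0.184 x -6.9 y 2.2 wz -5.27 [-13.2  -7.8]
2 0.276 x -6.4 y 0.6 wz -5.27 [-19.2 -10.1]
3 0.368 x -5.6 y -0.8 wz -5.27 [-24.7 -11.3]
4 0.46 x -4.5 y -2.1 wz -5.27 [-29.7 -11.4]
5 0.552 x -3.3 y -3.2 wz -5.27 [-34.2 -10.4]
6 0.644 x -1.8 y -4.0 wz -5.27 [-38.   -8.3]
7 0.736 x -0.3 y -4.5 wz -5.27 [-41.3  -5.1]
8 0.828 x 1.4 y -4.8 wz -5.27 [-43.8  -0.9]
9 0.92 x 3.0 y -4.7 wz -5.27 [-45.7   4.4]
10 1.012 x 4.6 y -4.3 wz -5.27 [-46.8  10.6]
11 1.104 x 6.2 y -3.7 wz -5.27 [-47.3  17.8]
12 1.196 x 7.5 y -2.7 wz -5.27 [-47.1  25.8]
13 1.288 x 8.7 y -1.6 wz -5.27 [-46.1  34.6]
14 1.38 x 9.7 y -0.2 wz -5.27 [-44.5  44.2]
```

Gripped: the gap is 11.8 mm for a 12 mm bar. I'll draw the door open the first stretch and check forces.

Request:
play_rows:
  commands:
    - {"x": 0, "y": 0.001, "z": 0, "wx": 0, "wy": 0, "wz": 0, "grip": 0}
    - {"x": -0.0072, "y": 0.0038, "z": 0, "wx": 0, "wy": 0, "wz": -5.27, "grip": 0}
    - {"x": -0.0069, "y": 0.0022, "z": 0, "wx": 0, "wy": 0, "wz": -5.27, "grip": 0}
    - {"x": -0.0064, "y": 0.0006, "z": 0, "wx": 0, "wy": 0, "wz": -5.27, "grip": 0}
    - {"x": -0.0056, "y": -0.0008, "z": 0, "wx": 0, "wy": 0, "wz": -5.27, "grip": 0}
    - {"x": 0, "y": 0, "z": 0, "wx": 0, "wy": 0, "wz": 0, "grip": 0}

```text
clock: 6.45
eef_pos: [507.3, -237.9, 112.3]
eef_rot: [3.14, 0.0, 0.455]
wrist_force: [0.3, -5.2, 0.6]
finger_gap: 12.1
```

Run:
```python
from h import *
s=manip.read_state();print(s['clock'],s['eef_pos'],s['eef_rot'],s['finger_gap'],s['wrist_force'],s['moment'])
p,d=manip.camera("scene"); cv2.imwrite("pics/scene6.png",p[:,:,::-1])
p=cv2.imread("pics/scene6.png")[150:330,320:560]; cv2.imwrite("pics/s6.png",cv2.resize(p,None,fx=3.3,fy=3.3,interpolation=cv2.INTER_CUBIC))
```

```text
6.45 [ 507.3214139  -237.88268971  112.2970798 ] [3.14016312e+00 2.53750490e-05 4.54620004e-01] 12.095183717041433 [ 0.32105126 -5.22563021  0.57987535] [-1.09580709  0.00497808  0.02974975]
```

View pics/s6.png

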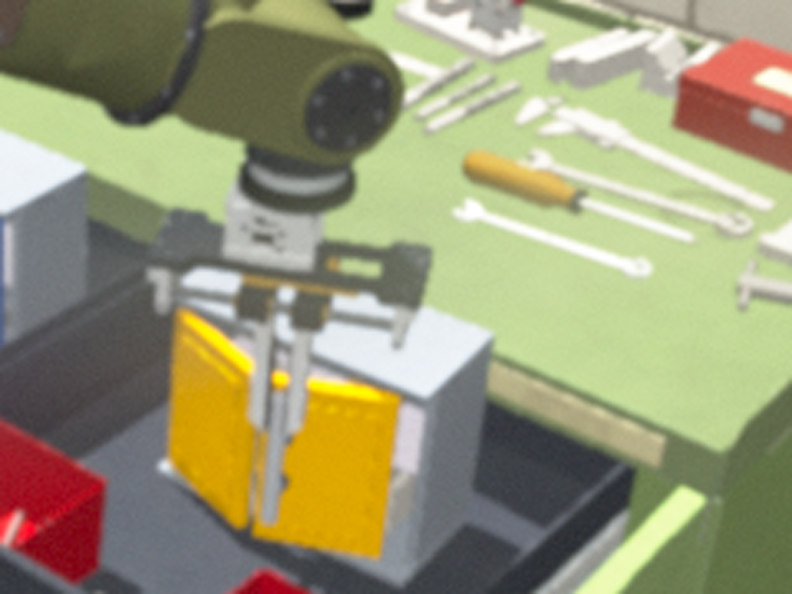

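The door is folding as it should, with the bar held at crop (275,430) and only 5 N on the wrist. I'll continue.

Request:
play_rows:
  commands:
    - {"x": -0.0045, "y": -0.0021, "z": 0, "wx": 0, "wy": 0, "wz": -5.27, "grip": 0}
    - {"x": -0.0033, "y": -0.0032, "z": 0, "wx": 0, "wy": 0, "wz": -5.27, "grip": 0}
    - {"x": -0.0018, "y": -0.004, "z": 0, "wx": 0, "wy": 0, "wz": -5.27, "grip": 0}
    - {"x": -0.0003, "y": -0.0045, "z": 0, "wx": 0, "wy": 0, "wz": -5.27, "grip": 0}
    - {"x": 0.0014, "y": -0.0048, "z": 0, "wx": 0, "wy": 0, "wz": -5.27, "grip": 0}
    - {"x": 0.003, "y": -0.0047, "z": 0, "wx": 0, "wy": 0, "wz": -5.27, "grip": 0}
    - {"x": 0, "y": 0, "z": 0, "wx": 0, "wy": 0, "wz": 0, "grip": 0}

```text
clock: 7.38
eef_pos: [486.9, -221.1, 112.3]
eef_rot: [3.141, -0.001, 1.006]
wrist_force: [4.5, 0.7, 0.6]
finger_gap: 11.5
```

Request:
play_rows:
  commands:
    - {"x": 0.0046, "y": -0.0043, "z": 0, "wx": 0, "wy": 0, "wz": -5.27, "grip": 0}
    - {"x": 0.0062, "y": -0.0037, "z": 0, "wx": 0, "wy": 0, "wz": -5.27, "grip": 0}
    - {"x": 0.0075, "y": -0.0027, "z": 0, "wx": 0, "wy": 0, "wz": -5.27, "grip": 0}
    - {"x": 0.0087, "y": -0.0016, "z": 0, "wx": 0, "wy": 0, "wz": -5.27, "grip": 0}
    - {"x": 0.0097, "y": -0.0002, "z": 0, "wx": 0, "wy": 0, "wz": -5.27, "grip": 0}
    - {"x": 0, "y": 0, "z": 0, "wx": 0, "wy": 0, "wz": 0, "grip": 0}

```text
clock: 8.12
eef_pos: [489.5, -181.6, 112.3]
eef_rot: [3.138, 0.001, 1.465]
wrist_force: [13.0, -1.9, -5.1]
finger_gap: 11.5
```

Run:
```python
from h import *
s=manip.read_state();print(s['clock'],s['eef_pos'],s['eef_rot'],s['finger_gap'],s['wrist_force'],s['moment'])
for n in("scene","top"):
    p,d=manip.camera(n); cv2.imwrite(f"pics/{n}7.png",p[:,:,::-1]);np.save(n+"7.npy",d)
p=cv2.imread("pics/scene7.png")[150:330,320:560]; cv2.imwrite("pics/s7.png",cv2.resize(p,None,fx=3.3,fy=3.3,interpolation=cv2.INTER_CUBIC))
```

```text
8.125 [ 489.46189    -181.61655113  112.32209513] [3.13772355e+00 5.53632426e-04 1.46510598e+00] 11.51467833931001 [13.02070039 -1.86457921 -5.13386663] [-0.51308215 -2.43902445  0.01995418]
```

View pics/s7.png

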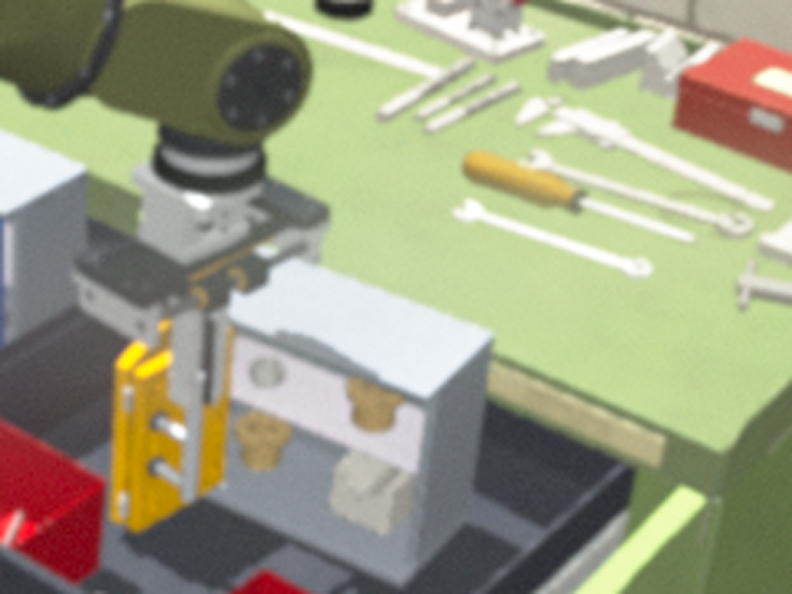

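View pics/top7.png

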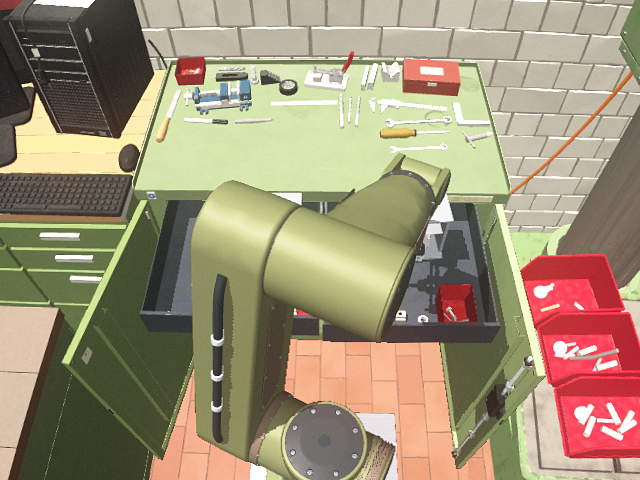

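Both panels are folded together: the yellow stack runs from crop (115,350) to (230,520), and the cupboard inside is visible. I'll ease the side load, open the fingers a little, then lift.

Request:
play_rows:
  commands:
    - {"x": 0.001, "y": 0.002, "z": 0, "wx": 0, "wy": 0, "wz": 0, "grip": 0}
    - {"x": 0, "y": 0, "z": 0, "wx": 0, "wy": 0, "wz": 0, "grip": 0.32}
    - {"x": 0, "y": 0, "z": 0, "wx": 0, "wy": 0, "wz": 0, "grip": 0.32}
    - {"x": 0, "y": 0, "z": 0, "wx": 0, "wy": 0, "wz": 0, "grip": 0.32}
    - {"x": 0, "y": 0, "z": 0, "wx": 0, "wy": 0, "wz": 0, "grip": 0.32}

```text
clock: 8.85
eef_pos: [489.8, -180.9, 111.9]
eef_rot: [-3.142, -0.0, 1.466]
wrist_force: [0.7, 0.5, -0.8]
finger_gap: 30.0
```

Request:
play_rows:
  commands:
    - {"x": 0, "y": 0, "z": -0.015, "wx": 0, "wy": 0, "wz": 0, "grip": 0.32}
    - {"x": 0, "y": 0, "z": -0.025, "wx": 0, "wy": 0, "wz": 0, "grip": 0.32}
    - {"x": 0, "y": 0, "z": -0.03, "wx": 0, "wy": 0, "wz": 0, "grip": 0.32}
    - {"x": 0, "y": 0, "z": -0.03, "wx": 0, "wy": 0, "wz": 0, "grip": 0.32}
    - {"x": 0, "y": 0, "z": -0.03, "wx": 0, "wy": 0, "wz": 0, "grip": 0.32}
    - {"x": 0, "y": 0, "z": -0.03, "wx": 0, "wy": 0, "wz": 0, "grip": 0.32}
    - {"x": 0, "y": 0, "z": 0, "wx": 0, "wy": 0, "wz": 0, "grip": 0.32}
    - {"x": 0, "y": 0, "z": 0, "wx": 0, "wy": 0, "wz": 0, "grip": 0.32}

```text
clock: 9.85
eef_pos: [489.5, -180.7, 271.6]
eef_rot: [-3.141, -0.0, 1.466]
wrist_force: [0.4, -0.3, 0.2]
finger_gap: 29.7
```

Run:
```python
from h import *
s=manip.read_state();print(s['clock'],s['eef_pos'],s['qd'].round(3),s['finger_gap'],s['wrist_force'])
n="scene"
p,d=manip.camera(n); cv2.imwrite(f"pics/{n}8.png",p[:,:,::-1]);w=cloud(n,d)
p=p[:,:,::-1].copy()
cv2.imwrite("pics/s8.png",cv2.resize(p[150:330,240:480],None,fx=3.3,fy=3.3,interpolation=cv2.INTER_CUBIC))
hsv=cv2.cvtColor(p,cv2.COLOR_BGR2HSV)
m=((hsv[...,0]>15)&(hsv[...,0]<30)&(hsv[...,1]>180)&(w[...,0]>430)&(w[...,0]<600)&(w[...,1]<-80)&(w[...,1]>-340)&(w[...,2]>20)&(w[...,2]<150))
q=w[m];
# lead panel's face: y = a x + c (robust)
A=np.c_[q[:,0],np.ones(len(q))];Y=q[:,1]
for _ in range(6):
    c,*_=np.linalg.lstsq(A,Y,rcond=None);r=Y-A@c;k=abs(r)<2*r.std();A=A[k];Y=Y[k]
print(len(Y),c,r.std(),"dir deg",np.degrees(np.arctan(c[0])),"x range",A[:,0].min(),A[:,0].max())
# face direction of lead panel = cup y axis rotated by t
print("t≈",(np.pi/2 + np.arctan(c[0]))-np.pi/2, "lead panel angle t =",np.pi/2+np.arctan(c[0])-0.0873)
cup=np.array([619.6,-199.7])
for t in(1.2,1.38,1.4):
    h=np.array([-43-80*np.sin(t)-47*np.cos(t),98-116*np.cos(t)-47*np.sin(t)]);a=.087
    W=cup+[h[0]*np.cos(a)-h[1]*np.sin(a),h[0]*np.sin(a)+h[1]*np.cos(a)]
    print(t,W,project("scene",[[*W,168]]))
```

```text
9.85 [ 489.54358389 -180.74727991  271.58658328] [-0.     0.011  0.011 -0.001 -0.003 -0.001] 29.65269790753778 [ 0.36887224 -0.256668    0.18528036]
566 [ -0.10257277 -94.54059424] 1.8624905893520003 dir deg -5.856505240738605 x range 471.92684022646176 565.5404854683331
t≈ -0.10221529911119176 lead panel angle t = 1.3812810276837049
1.2 [ 484.45846464 -199.2802363 ] [[384.33688323 266.43716299]]
1.38 [ 487.037948   -181.29419479] [[378.80260728 262.85382431]]
1.4 [ 487.48889613 -179.13371412] [[378.18339239 262.40184494]]
```

View pics/s8.png

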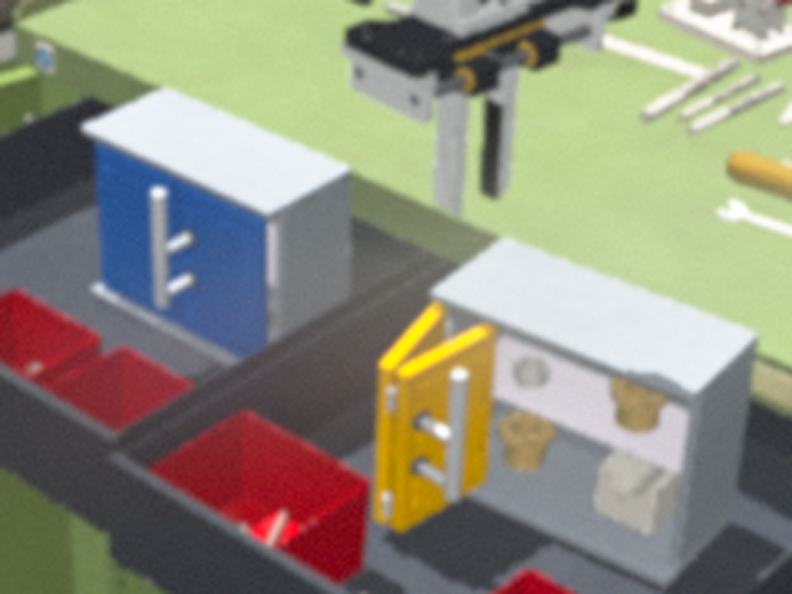

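The yellow door stands folded open. The bar's top at scene (378.8,262.7) matches the prediction for t=1.38, and the panel fit also gives 1.38. The blue door is flush and shut, and the gripper is clear at z≈272.

```bash
python3 -c "
from cell import manip
print(manip.sign_off())"
```

```text
the job is handed in; nothing more can be done
None
```

The yellow bifold door is folded open to about 1.38 rad, just short of the 1.4 stop. I pulled it by its upright handle, let go, and handed the job in at about 9.9 s; sign-off gives no verdict.

**Final checks:**
- **Yellow door:** the lead panel's depth fit gave 1.38 rad. The bar's top appeared within a pixel of where 1.38 rad predicts. These came from a single picture, so I did not measure the door's velocity directly.
- **Blue door:** it looks flush and shut in the last scene picture, by eye only.
- **Contact:** the arm stopped about 160 mm above the release height, with wrist force under 0.5 N. While the door was moving, the highest wrist force I read was about 14 N.

**What disagreed or failed:**
- The two cameras differed by 5–8 mm on the cupboard's roof and handle. I used the top-camera ray, the scene depth and the panel face, which agreed on the handle to about 2 mm.
- The roof's centre pointed to a handle position about 8 mm nearer the robot than I measured, so I trusted the handle itself.
- The fingertips showed about 28 mm above the stated tool point. I lowered the gripper so the bar lay between the pads either way, and the finger gap closed to 11.8 mm on the 12 mm bar.
- My first move call was refused because the rows did not list every key. Nothing moved.

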